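# Turn the freshly gilded wheel until its valve is at the top

## Task

The cart wheel on the painting table stands in its bench stand with wet gold on its rim, and the painter begins her pattern at the valve. With the fingertips push one red spoke after another, gently and without setting the wheel spinning, until the valve with the green cap is straight up above the hub, then take the hand away and leave the wheel at rest. Never touch the rim, tyre or valve, do not grip the wheel, and leave the stand and the other things on the table where they are.

Things in the scene. Friction and masses are not known exactly. Their poses are not given: they have to be found in the camera images.
- stand: Grey steel bench stand carrying the wheel, loose but heavy (3.2 kg or more). Origin: centre of the underside of its base plate (220 x 180 x 12 mm); x along the axle away from the robot's side, y left, z up; yaw up to 0.4 rad. Two uprights 40 mm wide, 6 mm thick, at x = -52 and 52 mm, end 20 mm above the axle; axle ends at x = -71 and 71 mm.
- hub (a point): Centre of the wheel on the axle, 195 mm above the table, fixed to the stand with the stand's axes (x = axle, z up). The upright wheel turns in the y-z plane about it.
- wheel (a joint): Turning angle of the upright wheel, rad, no limits: 0 or a whole number of turns = valve straight up; it grows as the wheel turns clockwise seen from the robot's side (pi/2: valve to the robot's right). Starts between 1.9 and 4.4. Bearing drag of about 0.06 N m: slowly pushed, it stops almost at once when the push stops.
- spoke (a point): Point at 80 mm radius in the middle of one of five red spokes, 36 degrees clockwise of the valve seen from the robot's side; the others follow every 72 degrees, so the valve is midway between two. Spokes: 12 to 15 mm wide, from the hub (32 mm radius) to 122 mm radius; dished: front face 32 mm before the mid-plane at 60 mm radius, 23 mm at 90 mm. Gaps open right through.
- valve (a point): Middle of the green valve cap, 100 mm from the hub centre, in the wheel's mid-plane. Its z axis points radially from the hub out through the valve. The steel stem and green cap (14 mm thick) reach from the rim inwards to 92 mm from the hub centre.
- tyre: Gold rim, black tyre and valve, one rigid piece turning with the wheel; not to be touched; with the wheel about 0.8 kg. Origin at the hub centre, z towards the valve. Rim: 122 to 135 mm radius, 26 mm wide; tyre: 134 to 168 mm radius, round section 33 mm thick.
- yellow_pot: Yellow plastic paint cup, 52 mm across, 55 mm high, loose; origin centre of underside. It stands beside the wheel.
- glue_bottle: White plastic bottle with red cap, 54 mm across, 130 mm high, loose; origin centre of underside. It stands beside the wheel.
- spanner: Steel spanner, 150 mm long, lying loose between robot and stand.
- red_mug: Red mug, 76 mm across, 85 mm high, loose; origin centre of underside.
- gold_bowl: Gold bowl, 100 mm across, 50 mm high, loose; origin centre of underside.
- brush_jar: Glass jar with four brushes, 68 mm across, brush tips up to 200 mm high, loose; origin centre of underside.

How it is judged:
By the outcome, as a careful person would: the job done as asked, in the order asked, and still so for the second after the job is handed in, with the robot touching nothing.
It also fails if it takes over 64 s, if anything falls off the work surface, if the arm or the gripper's body presses on something with over 40 N, if the wrist force passes 120 N, or if a joint passes its speed limit or range.

## Robot

A 6-joint arm with a two-finger parallel gripper is mounted at the origin on the work surface. World frame = base frame: x ahead of the robot, y to its left, z up, the work surface at z = 0. Lengths are in m, angles in rad, forces in N, time in s.
With the tool pointing down it reaches from about 0.35 to 0.925 m from the base axis. Payload 6.4 kg.
Tool frame: the origin (TCP) lies on the centre line of the jaws, within the pads' length; the fingertips stand 17 mm ahead of it and the grasp point (between the pads) lies 2 mm behind it; z points along the fingers, y is the line along which they close (so a half turn about z gives the same grasp; the last joint's range is limited). The gripper opens to 85 mm and grips with 20 to 120 N. Pads are 22 mm wide; open, the fingers measure 114 mm over their backs; the gripper's body (76 mm by 85 mm) begins 54 mm behind the grasp point. The pads swing forward as they close: fully open they stand 13 mm farther back than shut.
Start: joints at [0.942, 0.245, 1.558, -0, 1.339, -0.174], TCP at [0.286, 0.584, 0.248] pointing down, gripper open.
Joint ranges: [-3.13, 3.13], [-1.02, 2.26], [0.13, 2.54], [-0.95, 4.09], [0.21, 2.88], [-2.74, 2.74]. Speed limits (rad/s): [2.57, 2.57, 3.14, 3.14, 3.14, 3.14].

## Interface

Orientations are given as a rotation vector (axis times angle).
In Python, from rig import r gives the robot as it stands. The module is installed in compiled form; this text tells all that it offers.
- The arm moves only by the shell command python3 -m creep 'ROWS' [FORCE]. ROWS is JSON, a list of rows, each an object of numbers: "dx", "dy", "dz": the shift along the tool's x, y, z in m; "wx", "wy", "wz": the turn, a rotation vector about the tool's x, y, z in degrees; "jaw": the opening, from 0 (shut) to 1 (fully open). In form: [{"dx": .., "dy": .., "dz": .., "wx": .., "wy": .., "wz": .., "jaw": ..}, ...]. A call has 1 to 8 rows; each row shifts and turns the commanded pose from where the row before left it, along the tool's axes as they then stand; what a row does not reach is not made up. A row lasts 1/10 s, in which the tool goes at most 50 mm and 8.59 degrees, less where a joint would pass 70% of its speed; a pose out of reach is approached as far as the arm can. A call with a gripper value outside its range is refused whole. The fingers move at their own pace and stop on an object; FORCE is the grip in N (left out, the last holds). Time passes only in rows, so rows that do not move let the fingers close. It gives the time, the measured TCP pose, the force, the opening and the grip force at its end, in the units of the state.
- r.get_obs(): the state, without advancing time (a new reading comes with each control period).
- r.grab_frame(name): name is "side" or "top" or "wrist"; returns (picture, depth): 400x640x3 uint8, red, green, blue; 400x640 float32, m along the optical axis (not along the pixel's ray), 0 where there is no reading.
- r.camera_info(name): a dict with "intrinsics" (3x3 intrinsics, pixels), "pose" (4x4, takes a point from camera to world coordinates); the wrist camera has in their place "T_tool_cam" (4x4, takes a point from camera to tool coordinates, whose origin is the TCP and whose axes are the flange's). Camera axes: x right, y down, z forward; pixel columns grow to the right and rows downward; lengths in m; the calibration is good to about 2 mm. A picture is of the moment at which its call begins: read the wrist's pose just before it. camera_info takes no time and is no camera call.
- r.sign_off(): hands the job in; it is judged then, once.
The state is a dict: "time_s": time; "joint_positions": joint angles; "joint_velocities": joint speeds; "joint_torque": joint torques, N m; "position": TCP position; "tool_rot": TCP orientation; "contact_force": force on the tool from outside, world axes, zero at the start; "moment": the same for the moment, N m; "finger_gap": finger opening in m; "grip_force": force on a finger pad.
Only numpy, scipy, OpenCV 4.12 (cv2) and the standard library are available. Lean on these libraries where they do the work, as an engineer would, in place of code of your own. Each camera call takes 0.05 s, during which the arm holds its last target. There are 200 camera calls.

## Working session

There is one attempt and no reset: what is moved stays moved. The work goes in short steps, Python scripts to look and compute and a shell command to move; the robot and the scene stay as the last step left them, time stands still between calls to the robot, and variables do not carry over. Pictures are saved under pics/ and viewed, at most 10 in all, crops included, and the job is handed in when it is done.

```bash
mkdir -p pics
cat > h.py <<'E'
from rig import r
import numpy as np, cv2
from scipy.spatial.transform import Rotation as R
def snap(n,f):
    p,d=r.grab_frame(n); cv2.imwrite(f'pics/{f}.png',p[:,:,::-1]); np.save(f'pics/{f}.npy',d); return p,d
def w(n,d,u,v):
    c=r.camera_info(n);K=np.array(c["intrinsics"]);T=np.array(c["pose"]);z=d[v,u]
    return T[:3,:3]@(np.linalg.inv(K)@[u,v,1]*z)+T[:3,3]
def cloud(n,d):
    c=r.camera_info(n);K=np.array(c["intrinsics"]);T=np.array(c["pose"])
    u,v=np.meshgrid(np.arange(640),np.arange(400)); q=np.stack([(u-K[0,2])/K[0,0]*d,(v-K[1,2])/K[1,1]*d,d],-1)
    return q@T[:3,:3].T+T[:3,3]
E
python3 - <<'E'
from h import *
np.set_printoptions(precision=3,suppress=True)
for n in("side","top"):
    snap(n,n+"0"); print(r.camera_info(n)["pose"])
o=r.get_obs();print(o["time_s"],o["position"],o["tool_rot"],R.from_rotvec(o["tool_rot"]).as_matrix())
E
```

```text
[[ 0.716 -0.487  0.501  0.02 ]
 [-0.698 -0.516  0.496 -0.512]
 [ 0.017 -0.705 -0.709  0.915]
 [ 0.     0.     0.     1.   ]]
[[ 0.011 -0.987  0.157  0.303]
 [-1.    -0.012 -0.007  0.02 ]
 [ 0.008 -0.157 -0.988  1.473]
 [ 0.     0.     0.     1.   ]]
0.1 [0.285 0.584 0.247] [-0.708 -3.06   0.003] [[-0.898  0.439 -0.001]
 [ 0.439  0.898 -0.001]
 [ 0.    -0.002 -1.   ]]
```

View pics/side0.png

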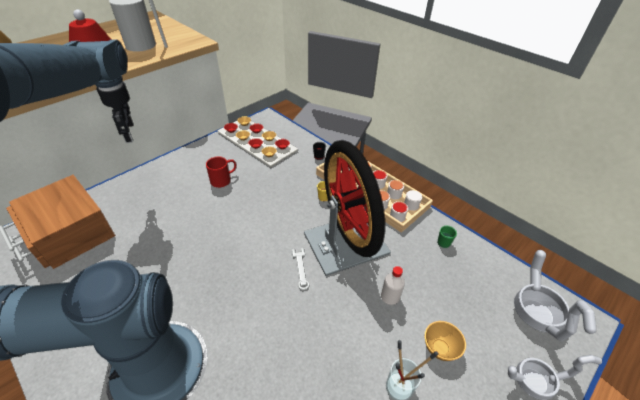

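View pics/top0.png

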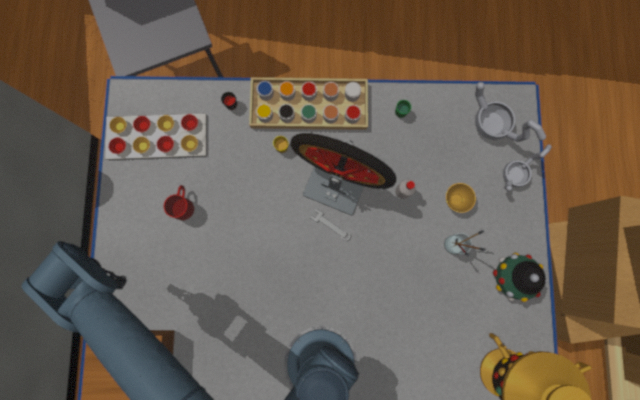

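The side view shows the wheel at about (355,200), its hub near (340,200) and the front upright at (333,225). The top view shows the tyre from (293,138) to (393,185) with the robot below it, the yellow pot at (281,144) and the bottle at (406,187). Next I fit the geometry.

Run:
```python
from h import *
np.set_printoptions(precision=3,suppress=True)
P={}
for n,box in(("side",(310,135,400,275)),("top",(285,125,405,215))):
    p=cv2.imread(f'pics/{n}0.png');d=np.load(f'pics/{n}0.npy');C=cloud(n,d)
    x0,y0,x1,y1=box
    s=np.s_[y0:y1,x0:x1]; q=C[s].reshape(-1,3);c=p[s].reshape(-1,3).astype(int);m=(q[:,2]>.06)&(q[:,2]<.4)
    P[n]=(q,c)
    cc=cv2.resize(p[y0:y1,x0:x1],None,fx=5,fy=5,interpolation=cv2.INTER_CUBIC);cv2.imwrite(f'pics/{n}0c.png',cc[:600,:800])
    blk=m&(c.max(1)<60)
    grn=m&(c[:,1]>c[:,0]+25)&(c[:,1]>c[:,2]+25)
    t=q[blk];print(n,blk.sum(),t.mean(0),t.min(0),t.max(0)); print('green',q[grn])
    A=t[:,:2]-t[:,:2].mean(0);u,s_,vt=np.linalg.svd(A,full_matrices=False);print('line',vt[0],'proj',(A@vt[0]).min(),(A@vt[0]).max(),s_/len(t)**.5)
```

```text
side 2179 [ 0.583 -0.106  0.264] [ 0.539 -0.214  0.06 ] [0.656 0.093 0.364]
green []
line [-0.349 -0.937] proj -0.21178291424415904 0.11300258026812701 [0.091 0.01 ]
top 1772 [ 0.599 -0.056  0.286] [ 0.537 -0.204  0.06 ] [0.668 0.096 0.367]
green []
line [-0.369 -0.93 ] proj -0.16254755615890126 0.15662359334760106 [0.088 0.012]
```

View pics/side0c.png

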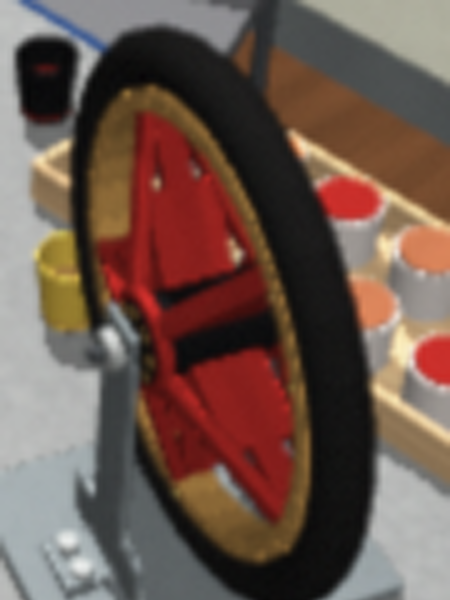

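The crop shows the rim, three or four red spokes and the front upright with its axle end at (105,345). The valve isn't visible. I'll fit the tyre as a torus and take spoke angles from the red points.

```bash
cat > fit.py <<'E'
from h import *
from scipy.optimize import least_squares
def tyre(q,c,p0=(.6,-.055,.195,-.37)):
    m=(c.max(1)<60)&(q[:,2]>.05)&(q[:,2]<.4)
    t=q[m]
    def loc(p,t):
        a=t-np.array(p[:3]);e=np.array([np.cos(p[3]),np.sin(p[3])]);return np.c_[a[:,:2]@e,a[:,:2]@[-e[1],e[0]],a[:,2]]
    def res(p):
        l=loc(p,t);return np.hypot(np.hypot(l[:,1],l[:,2])-.151,l[:,0])-.0165
    s=least_squares(res,p0,loss='soft_l1',f_scale=.002)
    return s.x,np.median(abs(res(s.x))),m.sum(),loc
E
python3 - <<'E'
from fit import *
np.set_printoptions(precision=4,suppress=True)
Q=[];Cc=[]
for n in("side","top"):
    p=cv2.imread(f'pics/{n}0.png');C=cloud(n,np.load(f'pics/{n}0.npy')); x0,y0,x1,y1=(310,135,400,275) if n=="side" else (285,125,405,215)
    q=C[y0:y1,x0:x1].reshape(-1,3);c=p[y0:y1,x0:x1].reshape(-1,3).astype(int)
    print(n,tyre(q,c)[:3]);Q.append(q);Cc.append(c)
q=np.vstack(Q);c=np.vstack(Cc);s,e,k,loc=tyre(q,c);print(s,e,k)
l=loc(s,q);red=(c[:,2]>110)&(c[:,1]<60)&(c[:,0]<60);rad=np.hypot(l[:,1],l[:,2])
m=red&(rad>.05)&(rad<.115)&(abs(l[:,0])<.05)
th=np.degrees(np.arctan2(-l[:,1],l[:,2]))%360   # clockwise from up seen from robot
f=m&(l[:,0]<-.018)
print(m.sum(),f.sum());print(np.histogram(th[f],bins=np.arange(0,361,6))[0].reshape(-1,12));print('x',np.percentile(l[m,0],[0,10,50,90,100]))
g=(c[:,1]>c[:,2]+20)&(c[:,1]>c[:,0]+10)&(rad<.13)&(abs(l[:,0])<.03);print('green',np.c_[th,rad,l[:,0]][g])
E
```

```text
side (array([ 0.6126, -0.0551,  0.1952, -0.3785]), np.float64(0.0008972868905196716), np.int64(2270))
top (array([ 0.6086, -0.0566,  0.1953, -0.3778]), np.float64(0.0011340531486525689), np.int64(1800))
[ 0.6112 -0.0552  0.1952 -0.3755] 0.0014576464340563195 4070
702 189
[[ 0  0  0  0  3  4  0  0  0  0  0  0]
 [ 0  0  0  2 44 19  0  0  0  0  0  0]
 [ 0  0  0  0  0  0  0  0  0  0  0  0]
 [ 0  0  0  0  0  2 19 21  0  0  0  0]
 [ 0  0  0  0  0 14 35 26  0  0  0  0]]
x [-0.0347 -0.0263 -0.006   0.0154  0.0307]
green []
```

Run:
```python
from h import *
np.set_printoptions(precision=3,suppress=True)
print(r.camera_info("wrist"))
o=r.get_obs();M=R.from_rotvec(o["tool_rot"]).as_matrix()
print("tool shift to (0.36,0.05,0.36):",M.T@(np.array([.36,.05,.36])-o["position"]))
```

```text
{'intrinsics': array([[276.92 ,   0.   , 321.787],
       [  0.   , 276.92 , 197.55 ],
       [  0.   ,   0.   ,   1.   ]]), 'T_tool_cam': array([[-0.   , -0.959, -0.282,  0.072],
       [ 1.   , -0.   , -0.   ,  0.001],
       [ 0.   , -0.282,  0.959, -0.125],
       [ 0.   ,  0.   ,  0.   ,  1.   ]])}
tool shift to (0.36,0.05,0.36): [-0.302 -0.447 -0.112]
```

```bash
python3 -m creep '[{"dx":-0.025,"dy":-0.037,"dz":-0.0095,"jaw":0},{"dx":-0.025,"dy":-0.037,"dz":-0.0095,"jaw":0},{"dx":-0.025,"dy":-0.037,"dz":-0.0095,"jaw":0},{"dx":-0.025,"dy":-0.037,"dz":-0.0095,"jaw":0},{"dx":-0.025,"dy":-0.037,"dz":-0.0095,"jaw":0},{"dx":-0.025,"dy":-0.037,"dz":-0.0095,"jaw":0},{"dx":-0.025,"dy":-0.037,"dz":-0.0095,"jaw":0},{"dx":-0.025,"dy":-0.037,"dz":-0.0095,"jaw":0}]' 20
python3 -m creep '[{"dx":-0.025,"dy":-0.037,"dz":-0.0095,"jaw":0},{"dx":-0.025,"dy":-0.037,"dz":-0.0095,"jaw":0},{"dx":-0.025,"dy":-0.037,"dz":-0.0095,"jaw":0},{"dx":-0.025,"dy":-0.037,"dz":-0.0095,"jaw":0},{"wz":-4.5,"jaw":0}]'
python3 -m creep '[{"wy":-8,"jaw":0},{"wy":-8,"jaw":0},{"wy":-8,"jaw":0},{"wy":-8,"jaw":0},{"wy":-8,"jaw":0},{"wy":-8,"jaw":0},{"wy":-8,"jaw":0},{"jaw":0}]'
python3 - <<'E'
from h import *
np.set_printoptions(precision=3,suppress=True)
o=r.get_obs();print(o["time_s"],o["position"],o["joint_positions"],o["finger_gap"]);print(R.from_rotvec(o["tool_rot"]).as_matrix())
p,d=snap("wrist","w0");cv2.imwrite("pics/w0f.png",p[::-1,::-1,::-1])
E
```

```text
0.1 [0.285 0.584 0.247] [ 0.942  0.246  1.559  0.     1.339 -0.174] 0.08514506549355601
[[-0.898  0.439 -0.001]
 [ 0.439  0.898 -0.001]
 [ 0.    -0.002 -1.   ]]$[0]: bad value
$[0]: bad value
$[0]: bad value
```

View pics/w0f.png

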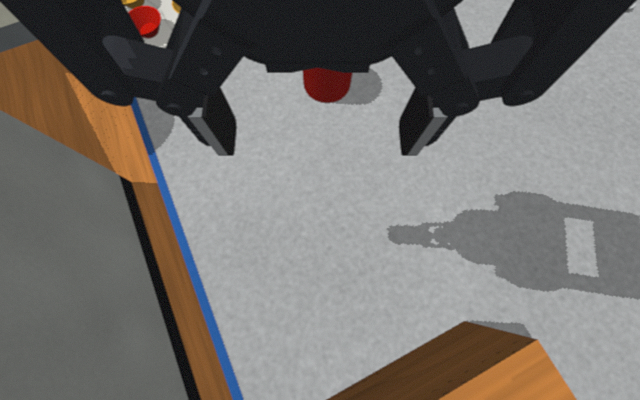

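The calls were refused, so the view is still the start pose with open jaws. I suspect the rows need all keys or a float jaw value, so I'll test that.

```bash
python3 -m creep '[{"dx":-0.025,"dy":-0.037,"dz":-0.0095,"wx":0,"wy":0,"wz":0,"jaw":0}]' 20 ; echo; python3 -m creep '[{"dx":-0.025,"dy":-0.037,"dz":-0.0095,"jaw":0.0}]'; echo;  python3 -m creep '[{"dx":-0.025,"dy":-0.037,"dz":-0.0095,"jaw":0.02}]'
```

```text
time_s: 0.25
position: [0.2907, 0.5406, 0.2546]
tool_rot: [-0.703, -3.059, 0.006]
contact_force: [1.0, -0.1, 0.3]
finger_gap: 0.0736
grip_force: 0.0

$[0]: bad value
$[0]: bad value
```

```bash
python3 -m creep '[{"dx":-0.025,"dy":-0.037,"dz":-0.0095,"wx":0,"wy":0,"wz":0,"jaw":0},{"dx":-0.025,"dy":-0.037,"dz":-0.0095,"wx":0,"wy":0,"wz":0,"jaw":0},{"dx":-0.025,"dy":-0.037,"dz":-0.0095,"wx":0,"wy":0,"wz":0,"jaw":0},{"dx":-0.025,"dy":-0.037,"dz":-0.0095,"wx":0,"wy":0,"wz":0,"jaw":0},{"dx":-0.025,"dy":-0.037,"dz":-0.0095,"wx":0,"wy":0,"wz":0,"jaw":0},{"dx":-0.025,"dy":-0.037,"dz":-0.0095,"wx":0,"wy":0,"wz":0,"jaw":0},{"dx":-0.025,"dy":-0.037,"dz":-0.0095,"wx":0,"wy":0,"wz":0,"jaw":0},{"dx":-0.025,"dy":-0.037,"dz":-0.0095,"wx":0,"wy":0,"wz":0,"jaw":0}]' 20
python3 -m creep '[{"dx":-0.025,"dy":-0.037,"dz":-0.0095,"wx":0,"wy":0,"wz":0,"jaw":0},{"dx":-0.025,"dy":-0.037,"dz":-0.0095,"wx":0,"wy":0,"wz":0,"jaw":0},{"dx":-0.025,"dy":-0.037,"dz":-0.0095,"wx":0,"wy":0,"wz":0,"jaw":0},{"dx":0,"dy":0,"dz":0,"wx":0,"wy":0,"wz":-4.5,"jaw":0}]'
python3 -m creep '[{"dx":0,"dy":0,"dz":0,"wx":0,"wy":-8,"wz":0,"jaw":0},{"dx":0,"dy":0,"dz":0,"wx":0,"wy":-8,"wz":0,"jaw":0},{"dx":0,"dy":0,"dz":0,"wx":0,"wy":-8,"wz":0,"jaw":0},{"dx":0,"dy":0,"dz":0,"wx":0,"wy":-8,"wz":0,"jaw":0},{"dx":0,"dy":0,"dz":0,"wx":0,"wy":-8,"wz":0,"jaw":0},{"dx":0,"dy":0,"dz":0,"wx":0,"wy":-8,"wz":0,"jaw":0},{"dx":0,"dy":0,"dz":0,"wx":0,"wy":-8,"wz":0,"jaw":0},{"dx":0,"dy":0,"dz":0,"wx":0,"wy":0,"wz":0,"jaw":0}]'
python3 - <<'E'
from h import *
np.set_printoptions(precision=3,suppress=True)
o=r.get_obs();print(o["time_s"],o["position"],o["joint_positions"],o["finger_gap"]);print(R.from_rotvec(o["tool_rot"]).as_matrix())
p,d=snap("wrist","w1");cv2.imwrite("pics/w1f.png",p[::-1,::-1,::-1])
E
```

```text
time_s: 1.05
position: [0.341, 0.1844, 0.334]
tool_rot: [0.707, 3.061, 0.0]
contact_force: [1.3, 0.8, 0.3]
finger_gap: -0.0
grip_force: 0.0
time_s: 1.45
position: [0.3608, 0.0488, 0.3635]
tool_rot: [0.599, 3.081, -0.002]
contact_force: [0.8, -0.1, -0.5]
finger_gap: -0.0001
grip_force: 0.0
time_s: 2.25
position: [0.3786, 0.0676, 0.3586]
tool_rot: [0.409, 2.146, -0.229]
contact_force: [-0.2, -0.2, -0.4]
finger_gap: -0.0002
grip_force: 0.0
2.25 [0.379 0.068 0.359] [ 0.14  -1.016  2.473 -0.572  0.875 -0.871] -0.00020725300805600363
[[-0.531  0.373  0.761]
 [ 0.204  0.928 -0.312]
 [-0.823 -0.011 -0.568]]
```

View pics/w1f.png

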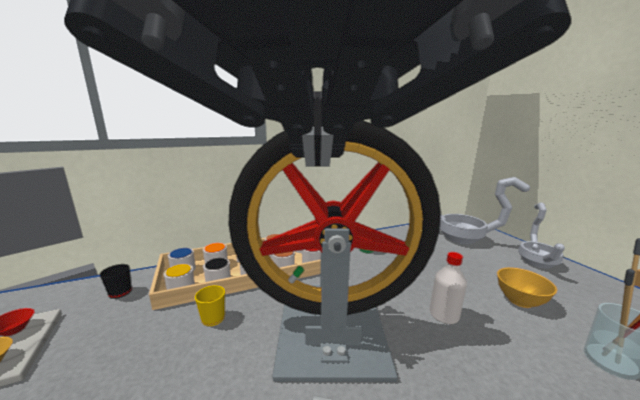

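The wrist view (flipped) shows the wheel face-on, with the hub at (336,240) and the green valve at (297,273), lower left between two spokes. That puts it near 213°, so the wheel needs about +147° clockwise. Now to measure it precisely.

```bash
cat > meas.py <<'E'
from fit import *
HUB=np.array([.6112,-.0552,.195]);YAW=-.3765
A=R.from_euler('z',YAW).as_matrix()
def measure(tag,refit=False):
    o=r.get_obs();p,d=snap("wrist",tag);c=r.camera_info("wrist");K=np.array(c["intrinsics"]);T=np.array(c["T_tool_cam"])
    M=np.eye(4);M[:3,:3]=R.from_rotvec(o["tool_rot"]).as_matrix();M[:3,3]=o["position"];W=M@T
    u,v=np.meshgrid(np.arange(640),np.arange(400));ray=np.stack([(u-K[0,2])/K[0,0],(v-K[1,2])/K[1,1],np.ones_like(u,float)],-1)
    q=(ray*d[...,None])@W[:3,:3].T+W[:3,3]; b=p.astype(int)[:,:,::-1]
    if refit:
        k=(np.hypot(*(q[:,:,:2]-HUB[:2]).transpose(2,0,1))<.19)&(d>.15);s=tyre(q[k],b[k],(*HUB,YAW));print("fit",s[:3])
    o_=A.T@(W[:3,3]-HUB);dr=(ray@W[:3,:3].T)@A
    L=(q-HUB)@A
    def onplane(x): t=(x-o_[0])/dr[...,0];return o_+dr*t[...,None]
    P=onplane(0.);rd=np.hypot(P[...,1],P[...,2]);g=(b[...,1]>b[...,2]+30)&(b[...,1]>b[...,0]+15)&(rd<.115)&(rd>.085)&(abs(L[...,0])<.03)
    th=lambda P:np.degrees(np.arctan2(-P[...,1],P[...,2]))%360
    if g.any(): m=P[g].mean(0);print("valve n",g.sum(),"deg",th(m),"r",np.hypot(m[1],m[2]))
    rad=np.hypot(L[...,1],L[...,2]);f=(b[...,2]>100)&(b[...,1]<70)&(rad>.06)&(rad<.105)&(L[...,0]<-.012)&(L[...,0]>-.045)
    a=th(L)[f];off=np.degrees(np.angle(np.exp(1j*np.radians(a*5)).mean()))/5
    print("spokes n",f.sum(),"mod72",off%72)
    for k in range(5):
        e=(a-off-72*k+36)%72-36; s=abs((a-off-72*k+180)%360-180)<20
        if s.sum()>10: print("  ",s.sum(),round(float(np.median((a[s]-off-72*k+180)%360-180+off+72*k)%360),1))
    return o
def togo(o,phi,rr,x,back=0):
    M=R.from_rotvec(o["tool_rot"]).as_matrix();z=M[:,2]
    tgt=HUB+A@np.array([x,-rr*np.sin(np.radians(phi)),rr*np.cos(np.radians(phi))])-z*(.017+back)
    return M.T@(tgt-o["position"])
def local(o):
    M=R.from_rotvec(o["tool_rot"]).as_matrix();l=A.T@(o["position"]+.017*M[:,2]-HUB);return l,np.degrees(np.arctan2(-l[1],l[2]))%360,np.hypot(l[1],l[2])
E
python3 - <<'E'
from meas import *
np.set_printoptions(precision=4,suppress=True)
o=measure("w2",True);M=R.from_rotvec(o["tool_rot"]).as_matrix();print("axes local",A.T@M)
print("tip",local(o))
print("pre",togo(o,295,.068,-.017,.06))
E
```

```text
fit (array([ 0.6108, -0.0563,  0.1937, -0.3777]), np.float64(0.0005130271677535585), np.int64(8326))
valve n 66 deg 214.91441639809855 r 0.10068052194864656
spokes n 1221 mod72 35.48366871734618
   323 34.5
   273 105.4
   286 253.0
   339 324.7
axes local [[-0.5682  0.0069  0.8228]
 [-0.004   0.9999 -0.0112]
 [-0.8229 -0.0096 -0.5682]]
tip (array([-0.247,  0.028,  0.156]), np.float64(349.82866671499664), np.float64(0.15851079140409222))
pre [-0.0261  0.0365  0.2012]
```

```bash
python3 -m creep '[{"dx":-0.003,"dy":0.005,"dz":0.026,"wx":0,"wy":0,"wz":0,"jaw":0},{"dx":-0.003,"dy":0.005,"dz":0.026,"wx":0,"wy":0,"wz":0,"jaw":0},{"dx":-0.003,"dy":0.005,"dz":0.026,"wx":0,"wy":0,"wz":0,"jaw":0},{"dx":-0.003,"dy":0.005,"dz":0.026,"wx":0,"wy":0,"wz":0,"jaw":0},{"dx":-0.003,"dy":0.005,"dz":0.026,"wx":0,"wy":0,"wz":0,"jaw":0},{"dx":-0.003,"dy":0.005,"dz":0.026,"wx":0,"wy":0,"wz":0,"jaw":0},{"dx":-0.003,"dy":0.005,"dz":0.026,"wx":0,"wy":0,"wz":0,"jaw":0},{"dx":0,"dy":0,"dz":0,"wx":0,"wy":0,"wz":0,"jaw":0}]'
python3 - <<'E'
from meas import *
np.set_printoptions(precision=4,suppress=True)
o=r.get_obs();print(local(o),o["joint_positions"]);M=R.from_rotvec(o["tool_rot"]).as_matrix();print("axes local",A.T@M);print(togo(o,295,.068,-.017,.06),togo(o,295,.068,-.017))
E
```

```text
time_s: 3.15
position: [0.5446, 0.0342, 0.2762]
tool_rot: [0.419, 2.143, -0.233]
contact_force: [0.0, 0.6, -0.3]
finger_gap: -0.0001
grip_force: 0.0
(array([-0.0809,  0.0584,  0.0716]), np.float64(320.8045518570064), np.float64(0.09236292978740031)) [-0.0074 -0.3629  2.2797 -0.85    0.4302 -0.5505]
axes local [[-0.5673  0.0147  0.8234]
 [ 0.0006  0.9998 -0.0175]
 [-0.8235 -0.0094 -0.5672]]
[-0.0009  0.0046  0.0168] [-0.0009  0.0046  0.0768]
```

```bash
python3 -m creep '[{"dx":0.0065,"dy":0.008,"dz":0.004,"wx":0,"wy":0,"wz":0,"jaw":0},{"dx":0,"dy":0,"dz":0.013,"wx":0,"wy":0,"wz":0,"jaw":0},{"dx":0,"dy":0,"dz":0.013,"wx":0,"wy":0,"wz":0,"jaw":0},{"dx":0,"dy":0,"dz":0.013,"wx":0,"wy":0,"wz":0,"jaw":0},{"dx":0,"dy":0,"dz":0.013,"wx":0,"wy":0,"wz":0,"jaw":0},{"dx":0,"dy":0,"dz":0.013,"wx":0,"wy":0,"wz":0,"jaw":0},{"dx":0,"dy":0,"dz":0.013,"wx":0,"wy":0,"wz":0,"jaw":0},{"dx":0,"dy":0,"dz":0,"wx":0,"wy":0,"wz":0,"jaw":0}]'
python3 - <<'E'
from meas import *
np.set_printoptions(precision=4,suppress=True)
o=measure("w3");print(local(o),o["joint_positions"]);M=R.from_rotvec(o["tool_rot"]).as_matrix();print("axes local",A.T@M)
for f in range(287,392,12):print(f,togo(o,f,.068,-.017))
E
```

```text
time_s: 3.95
position: [0.6028, 0.0119, 0.2377]
tool_rot: [0.413, 2.162, -0.212]
contact_force: [-0.4, -0.1, -0.2]
finger_gap: -0.0
grip_force: 0.0
valve n 406 deg 214.8956238523802 r 0.10034819690457746
spokes n 5721 mod72 35.165528927044946
   2536 34.8
   1215 106.2
   1751 253.0
   219 320.4
(array([-0.0187,  0.0592,  0.0328]), np.float64(298.9598370988686), np.float64(0.06770179471661747)) [-0.0705 -0.1508  2.1829 -0.9451  0.3083 -0.4659]
axes local [[-0.5833  0.0014  0.8123]
 [ 0.0005  1.     -0.0013]
 [-0.8123 -0.0003 -0.5833]]
287 [0.0095 0.0058 0.0089]
299 [-0.0011  0.0002  0.0013]
311 [-0.0106 -0.0079 -0.0055]
323 [-0.0185 -0.0183 -0.0112]
335 [-0.0244 -0.0305 -0.0154]
347 [-0.0282 -0.0439 -0.0181]
359 [-0.0296 -0.0581 -0.0191]
371 [-0.0286 -0.0722 -0.0183]
383 [-0.0252 -0.0858 -0.0159]
```

```bash
python3 -m creep '[{"dx":-0.0024,"dy":-0.002,"dz":-0.0015,"wx":0,"wy":0,"wz":0,"jaw":0},{"dx":-0.0024,"dy":-0.002,"dz":-0.0015,"wx":0,"wy":0,"wz":0,"jaw":0},{"dx":-0.0024,"dy":-0.002,"dz":-0.0015,"wx":0,"wy":0,"wz":0,"jaw":0},{"dx":-0.0024,"dy":-0.002,"dz":-0.0015,"wx":0,"wy":0,"wz":0,"jaw":0},{"dx":-0.002,"dy":-0.0026,"dz":-0.0014,"wx":0,"wy":0,"wz":0,"jaw":0},{"dx":-0.002,"dy":-0.0026,"dz":-0.0014,"wx":0,"wy":0,"wz":0,"jaw":0},{"dx":-0.002,"dy":-0.0026,"dz":-0.0014,"wx":0,"wy":0,"wz":0,"jaw":0},{"dx":-0.002,"dy":-0.0026,"dz":-0.0014,"wx":0,"wy":0,"wz":0,"jaw":0}]'
python3 - <<'E'
from meas import *
np.set_printoptions(precision=4,suppress=True)
o=measure("w4");print(local(o),o["joint_positions"])
for f in range(323,385,12):print(f,togo(o,f,.068,-.017))
E
```

```text
time_s: 4.8
position: [0.5958, -0.0041, 0.2587]
tool_rot: [0.411, 2.163, -0.211]
contact_force: [0.3, 0.1, -1.5]
finger_gap: -0.0004
grip_force: 0.4
valve n 401 deg 233.79398549087102 r 0.10016461943309764
spokes n 6214 mod72 54.161251054836974
   633 342.9
   2103 53.0
   943 124.8
   671 198.3
   1864 272.0
(array([-0.0193,  0.0419,  0.0538]), np.float64(322.0937186975504), np.float64(0.06815700417041888)) [-0.1118 -0.214   2.1933 -0.7579  0.3131 -0.6818]
323 [-0.0018 -0.001   0.0015]
335 [-0.0077 -0.0131 -0.0027]
347 [-0.0114 -0.0266 -0.0055]
359 [-0.0128 -0.0407 -0.0065]
371 [-0.0118 -0.0549 -0.0058]
383 [-0.0084 -0.0684 -0.0034]
```

```bash
python3 -m creep '[{"dx":-0.0017,"dy":-0.0032,"dz":-0.0009,"wx":0,"wy":0,"wz":0,"jaw":0},{"dx":-0.0017,"dy":-0.0032,"dz":-0.0009,"wx":0,"wy":0,"wz":0,"jaw":0},{"dx":-0.0017,"dy":-0.0032,"dz":-0.0009,"wx":0,"wy":0,"wz":0,"jaw":0},{"dx":-0.0017,"dy":-0.0032,"dz":-0.0009,"wx":0,"wy":0,"wz":0,"jaw":0},{"dx":-0.001,"dy":-0.0034,"dz":-0.0007,"wx":0,"wy":0,"wz":0,"jaw":0},{"dx":-0.001,"dy":-0.0034,"dz":-0.0007,"wx":0,"wy":0,"wz":0,"jaw":0},{"dx":-0.001,"dy":-0.0034,"dz":-0.0007,"wx":0,"wy":0,"wz":0,"jaw":0},{"dx":-0.001,"dy":-0.0034,"dz":-0.0007,"wx":0,"wy":0,"wz":0,"jaw":0}]'
python3 -m creep '[{"dx":-0.0004,"dy":-0.0036,"dz":-0.0002,"wx":0,"wy":0,"wz":0,"jaw":0},{"dx":-0.0004,"dy":-0.0036,"dz":-0.0002,"wx":0,"wy":0,"wz":0,"jaw":0},{"dx":-0.0004,"dy":-0.0036,"dz":-0.0002,"wx":0,"wy":0,"wz":0,"jaw":0},{"dx":-0.0004,"dy":-0.0036,"dz":-0.0002,"wx":0,"wy":0,"wz":0,"jaw":0},{"dx":0.0002,"dy":-0.0035,"dz":0.0002,"wx":0,"wy":0,"wz":0,"jaw":0},{"dx":0.0002,"dy":-0.0035,"dz":0.0002,"wx":0,"wy":0,"wz":0,"jaw":0},{"dx":0.0002,"dy":-0.0035,"dz":0.0002,"wx":0,"wy":0,"wz":0,"jaw":0},{"dx":0.0002,"dy":-0.0035,"dz":0.0002,"wx":0,"wy":0,"wz":0,"jaw":0}]'
python3 - <<'E'
from meas import *
np.set_printoptions(precision=4,suppress=True)
o=measure("w5");print(local(o),o["joint_positions"])
for f in range(371,400,6):print(f,togo(o,f,.068,-.017))
E
```

```text
time_s: 5.65
position: [0.5871, -0.0292, 0.2711]
tool_rot: [0.411, 2.163, -0.211]
contact_force: [-0.3, 0.6, -0.7]
finger_gap: 0.0002
grip_force: 0.4
time_s: 6.45
position: [0.5772, -0.0558, 0.2715]
tool_rot: [0.411, 2.163, -0.211]
contact_force: [0.9, 0.8, 1.1]
finger_gap: -0.0001
grip_force: 0.4
valve n 565 deg 277.8037906327146 r 0.09994651545949435
spokes n 6869 mod72 26.424811495607088
   1597 26.1
   1639 95.3
   51 165.6
   1170 244.2
   2412 316.2
(array([-0.0176, -0.013 ,  0.0666]), np.float64(11.060622630254755), np.float64(0.06789447500487993)) [-0.2492 -0.3054  2.2394 -0.3763  0.2822 -1.1345]
371 [-0.0005  0.      0.0004]
377 [ 0.0009 -0.0069  0.0014]
383 [ 0.0029 -0.0135  0.0029]
389 [ 0.0055 -0.0199  0.0047]
395 [ 0.0085 -0.026   0.0069]
```

```bash
python3 -m creep '[{"dx":0.0003,"dy":-0.0034,"dz":0.0003,"wx":0,"wy":0,"wz":0,"jaw":0},{"dx":0.0006,"dy":-0.0034,"dz":0.0004,"wx":0,"wy":0,"wz":0,"jaw":0},{"dx":0.0009,"dy":-0.0033,"dz":0.0006,"wx":0,"wy":0,"wz":0,"jaw":0},{"dx":0.0012,"dy":-0.0033,"dz":0.0008,"wx":0,"wy":0,"wz":0,"jaw":0},{"dx":0.0012,"dy":-0.002,"dz":0.0008,"wx":0,"wy":0,"wz":0,"jaw":0},{"dx":0,"dy":0.002,"dz":0,"wx":0,"wy":0,"wz":0,"jaw":0},{"dx":0,"dy":0.002,"dz":0,"wx":0,"wy":0,"wz":0,"jaw":0},{"dx":0,"dy":0.002,"dz":0,"wx":0,"wy":0,"wz":0,"jaw":0}]'
python3 - <<'E'
from meas import *
np.set_printoptions(precision=4,suppress=True)
o=measure("w6");print(local(o),o["joint_positions"])
print(togo(o,290,.068,-.017,.065),togo(o,290,.068,-.017))
E
```

```text
time_s: 7.3
position: [0.5738, -0.064, 0.2665]
tool_rot: [0.41, 2.163, -0.211]
contact_force: [0.4, -0.4, 1.0]
finger_gap: 0.0
grip_force: 0.0
valve n 640 deg 291.16722015917657 r 0.0998710750078039
spokes n 7423 mod72 39.7334033466523
   2593 329.2
   1984 39.4
   1480 108.4
   1366 257.6
(array([-0.0177, -0.0219,  0.0616]), np.float64(19.56616259374149), np.float64(0.06537269129487955)) [-0.2724 -0.3086  2.2518 -0.3231  0.2662 -1.1985]
[ 0.0306  0.0858 -0.042 ] [0.0306 0.0858 0.023 ]
```

```bash
python3 -m creep '[{"dx":0,"dy":0,"dz":-0.013,"wx":0,"wy":0,"wz":0,"jaw":0},{"dx":0,"dy":0,"dz":-0.013,"wx":0,"wy":0,"wz":0,"jaw":0},{"dx":0,"dy":0,"dz":-0.013,"wx":0,"wy":0,"wz":0,"jaw":0},{"dx":0,"dy":0,"dz":-0.013,"wx":0,"wy":0,"wz":0,"jaw":0},{"dx":0,"dy":0,"dz":-0.013,"wx":0,"wy":0,"wz":0,"jaw":0}]'
python3 -m creep '[{"dx":0.006,"dy":0.017,"dz":0.004,"wx":0,"wy":0,"wz":0,"jaw":0},{"dx":0.006,"dy":0.017,"dz":0.004,"wx":0,"wy":0,"wz":0,"jaw":0},{"dx":0.006,"dy":0.017,"dz":0.004,"wx":0,"wy":0,"wz":0,"jaw":0},{"dx":0.006,"dy":0.017,"dz":0.004,"wx":0,"wy":0,"wz":0,"jaw":0},{"dx":0.006,"dy":0.018,"dz":0.004,"wx":0,"wy":0,"wz":0,"jaw":0},{"dx":0,"dy":0,"dz":0,"wx":0,"wy":0,"wz":0,"jaw":0}]'
python3 - <<'E'
from meas import *
np.set_printoptions(precision=4,suppress=True)
o=measure("w7");print(local(o),o["joint_positions"])
print(togo(o,293,.068,-.017,.065),togo(o,293,.068,-.017))
E
```

```text
time_s: 7.85
position: [0.5242, -0.0445, 0.3047]
tool_rot: [0.41, 2.163, -0.211]
contact_force: [-0.2, 0.3, -0.0]
finger_gap: -0.0001
grip_force: 0.0
time_s: 8.45
position: [0.555, 0.0374, 0.267]
tool_rot: [0.407, 2.166, -0.21]
contact_force: [-0.7, -0.1, 0.6]
finger_gap: 0.0004
grip_force: 0.0
valve n 268 deg 291.34508344692193 r 0.09957953934172982
spokes n 3535 mod72 39.212379864420285
   560 327.9
   1252 38.5
   719 109.9
   1004 256.9
(array([-0.0725,  0.0654,  0.0621]), np.float64(313.49370999934973), np.float64(0.09020758081935812)) [-0.0137 -0.3219  2.2598 -0.8063  0.4063 -0.5921]
[-0.0037 -0.003   0.0008] [-0.0037 -0.003   0.0658]
```

```bash
python3 -m creep '[{"dx":0,"dy":-0.002,"dz":0.011,"wx":0,"wy":0,"wz":0,"jaw":0},{"dx":0,"dy":-0.001,"dz":0.011,"wx":0,"wy":0,"wz":0,"jaw":0},{"dx":0,"dy":0,"dz":0.011,"wx":0,"wy":0,"wz":0,"jaw":0},{"dx":0,"dy":0,"dz":0.011,"wx":0,"wy":0,"wz":0,"jaw":0},{"dx":0,"dy":0,"dz":0.011,"wx":0,"wy":0,"wz":0,"jaw":0},{"dx":0,"dy":0,"dz":0.011,"wx":0,"wy":0,"wz":0,"jaw":0},{"dx":0,"dy":0,"dz":0,"wx":0,"wy":0,"wz":0,"jaw":0}]'
python3 - <<'E'
from meas import *
np.set_printoptions(precision=4,suppress=True)
o=measure("w8");print(local(o),o["joint_positions"])
for f in range(299,385,12):print(f,togo(o,f,.068,-.017))
E
```

```text
time_s: 9.2
position: [0.6038, 0.0103, 0.2321]
tool_rot: [0.412, 2.168, -0.209]
contact_force: [1.0, -0.2, -0.1]
finger_gap: -0.0001
grip_force: 0.0
valve n 450 deg 290.7493217050393 r 0.09845830303924005
spokes n 6122 mod72 38.988291464374264
   3028 37.8
   1181 110.6
   67 186.9
   1846 256.7
(array([-0.0172,  0.0583,  0.0271]), np.float64(294.9461652239993), np.float64(0.0642542269800745)) [-0.0761 -0.1399  2.183  -0.9462  0.2976 -0.4663]
299 [-0.0048  0.0012 -0.0033]
311 [-0.0143 -0.0069 -0.0102]
323 [-0.0221 -0.0173 -0.0159]
335 [-0.028  -0.0295 -0.0202]
347 [-0.0318 -0.0429 -0.0229]
359 [-0.0332 -0.057  -0.024 ]
371 [-0.0322 -0.0712 -0.0233]
383 [-0.0288 -0.0848 -0.0209]
```

```bash
python3 -m creep '[{"dx":-0.0029,"dy":-0.0014,"dz":-0.002,"wx":0,"wy":0,"wz":0,"jaw":0},{"dx":-0.0029,"dy":-0.0014,"dz":-0.002,"wx":0,"wy":0,"wz":0,"jaw":0},{"dx":-0.0029,"dy":-0.0014,"dz":-0.002,"wx":0,"wy":0,"wz":0,"jaw":0},{"dx":-0.0029,"dy":-0.0014,"dz":-0.002,"wx":0,"wy":0,"wz":0,"jaw":0},{"dx":-0.0027,"dy":-0.0014,"dz":-0.002,"wx":0,"wy":0,"wz":0,"jaw":0},{"dx":-0.0026,"dy":-0.0034,"dz":-0.0019,"wx":0,"wy":0,"wz":0,"jaw":0},{"dx":-0.0026,"dy":-0.0034,"dz":-0.0019,"wx":0,"wy":0,"wz":0,"jaw":0},{"dx":-0.0026,"dy":-0.0034,"dz":-0.0019,"wx":0,"wy":0,"wz":0,"jaw":0}]'
python3 -m creep '[{"dx":-0.0015,"dy":-0.0031,"dz":-0.0011,"wx":0,"wy":0,"wz":0,"jaw":0},{"dx":-0.0015,"dy":-0.0031,"dz":-0.0011,"wx":0,"wy":0,"wz":0,"jaw":0},{"dx":-0.0015,"dy":-0.0031,"dz":-0.0011,"wx":0,"wy":0,"wz":0,"jaw":0},{"dx":-0.0015,"dy":-0.0031,"dz":-0.0011,"wx":0,"wy":0,"wz":0,"jaw":0},{"dx":-0.001,"dy":-0.0034,"dz":-0.0007,"wx":0,"wy":0,"wz":0,"jaw":0},{"dx":-0.001,"dy":-0.0034,"dz":-0.0007,"wx":0,"wy":0,"wz":0,"jaw":0},{"dx":-0.001,"dy":-0.0034,"dz":-0.0007,"wx":0,"wy":0,"wz":0,"jaw":0},{"dx":-0.001,"dy":-0.0034,"dz":-0.0007,"wx":0,"wy":0,"wz":0,"jaw":0}]'
python3 - <<'E'
from meas import *
np.set_printoptions(precision=4,suppress=True)
o=measure("w9");print(local(o),o["joint_positions"])
for f in range(347,388,6):print(f,togo(o,f,.068,-.017))
E
```

```text
time_s: 10.05
position: [0.5971, -0.0043, 0.2598]
tool_rot: [0.41, 2.168, -0.207]
contact_force: [0.3, 0.8, -0.9]
finger_gap: 0.0002
grip_force: 0.4
time_s: 10.85
position: [0.5877, -0.0288, 0.2719]
tool_rot: [0.41, 2.168, -0.207]
contact_force: [-0.3, 1.0, -1.0]
finger_gap: 0.0001
grip_force: 0.4
valve n 116 deg 327.0819652053646 r 0.0932922798871767
spokes n 6884 mod72 3.2182423384761973
   1101 4.0
   1980 72.5
   777 145.5
   972 221.1
   2054 293.2
(array([-0.0178,  0.016 ,  0.0669]), np.float64(346.57333212655766), np.float64(0.06878266091025449)) [-0.1775 -0.2685  2.2087 -0.5406  0.3092 -0.9344]
347 [ 0.0001 -0.0007  0.001 ]
353 [-0.0009 -0.0077  0.0003]
359 [-0.0013 -0.0148 -0.    ]
365 [-0.0011 -0.0219  0.0001]
371 [-0.0003 -0.0289  0.0006]
377 [ 0.0011 -0.0359  0.0016]
383 [ 0.0031 -0.0425  0.003 ]
```

```bash
python3 -m creep '[{"dx":-0.0004,"dy":-0.0036,"dz":-0.0001,"wx":0,"wy":0,"wz":0,"jaw":0},{"dx":-0.0004,"dy":-0.0036,"dz":-0.0001,"wx":0,"wy":0,"wz":0,"jaw":0},{"dx":-0.0003,"dy":-0.0036,"dz":-0.0001,"wx":0,"wy":0,"wz":0,"jaw":0},{"dx":-0.0002,"dy":-0.0036,"dz":0,"wx":0,"wy":0,"wz":0,"jaw":0},{"dx":0.0001,"dy":-0.0036,"dz":0.0001,"wx":0,"wy":0,"wz":0,"jaw":0},{"dx":0.0002,"dy":-0.0036,"dz":0.0002,"wx":0,"wy":0,"wz":0,"jaw":0},{"dx":0.0003,"dy":-0.0036,"dz":0.0002,"wx":0,"wy":0,"wz":0,"jaw":0},{"dx":0.0004,"dy":-0.0036,"dz":0.0003,"wx":0,"wy":0,"wz":0,"jaw":0}]'
python3 - <<'E'
from meas import *
np.set_printoptions(precision=4,suppress=True)
o=measure("w10");print(local(o),o["joint_positions"])
for f in range(371,388,3):print(f,togo(o,f,.068,-.017))
E
```

```text
time_s: 11.7
position: [0.5778, -0.0558, 0.2717]
tool_rot: [0.41, 2.168, -0.207]
contact_force: [1.2, 1.2, -0.3]
finger_gap: -0.0003
grip_force: 0.4
spokes n 6921 mod72 26.338789730623528
   1625 25.9
   1636 95.1
   55 165.4
   1170 244.2
   2435 316.1
(array([-0.0171, -0.0128,  0.0668]), np.float64(10.880316988543598), np.float64(0.06797559669386048)) [-0.2509 -0.3041  2.2363 -0.354   0.2865 -1.157 ]
371 [-0.0001 -0.0001  0.0001]
374 [ 0.0006 -0.0036  0.0005]
377 [ 0.0013 -0.0071  0.0011]
380 [ 0.0023 -0.0104  0.0017]
383 [ 0.0033 -0.0137  0.0025]
386 [ 0.0045 -0.017   0.0033]
```

```bash
python3 -m creep '[{"dx":0.0003,"dy":-0.002,"dz":0.0003,"wx":0,"wy":0,"wz":0,"jaw":0},{"dx":0.0004,"dy":-0.002,"dz":0.0003,"wx":0,"wy":0,"wz":0,"jaw":0},{"dx":0.0004,"dy":-0.002,"dz":0.0003,"wx":0,"wy":0,"wz":0,"jaw":0},{"dx":0.0004,"dy":-0.0015,"dz":0.0003,"wx":0,"wy":0,"wz":0,"jaw":0},{"dx":0.0002,"dy":-0.001,"dz":0.0002,"wx":0,"wy":0,"wz":0,"jaw":0},{"dx":0,"dy":0,"dz":0,"wx":0,"wy":0,"wz":0,"jaw":0},{"dx":0,"dy":0,"dz":0,"wx":0,"wy":0,"wz":0,"jaw":0}]'
python3 - <<'E'
from meas import *
np.set_printoptions(precision=4,suppress=True)
o=measure("w11");print(local(o))
p=cv2.imread("pics/w11.png")[::-1,::-1];cv2.imwrite("pics/w11f.png",p)
E
```

```text
time_s: 12.45
position: [0.5748, -0.0636, 0.2695]
tool_rot: [0.41, 2.168, -0.207]
contact_force: [-0.1, 0.2, 0.3]
finger_gap: 0.0
grip_force: 0.0
spokes n 7171 mod72 33.410512810707026
   1789 32.8
   1565 102.1
   1250 251.3
   2567 323.1
(array([-0.017 , -0.0211,  0.0645]), np.float64(18.110461617106658), np.float64(0.06784275169277593))
```

View pics/w11f.png

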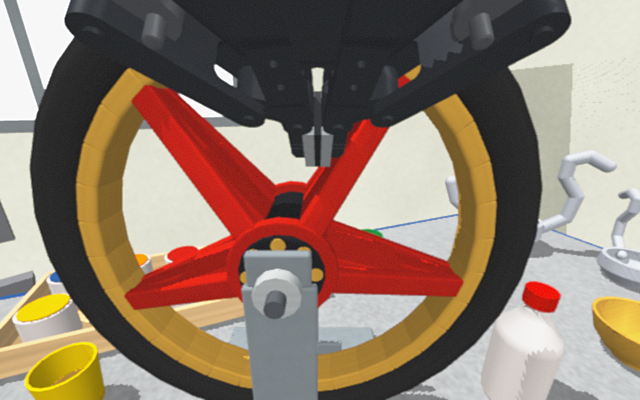

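The wrist view (flipped) shows the pushed spoke touching the fingertips at (320,150) and the other spokes symmetric about vertical to within about 3°. One small push more, then back off and check.

```bash
python3 -m creep '[{"dx":0.0004,"dy":-0.0012,"dz":0.0003,"wx":0,"wy":0,"wz":0,"jaw":0},{"dx":0.0004,"dy":-0.001,"dz":0.0003,"wx":0,"wy":0,"wz":0,"jaw":0},{"dx":0.0002,"dy":-0.0008,"dz":0.0001,"wx":0,"wy":0,"wz":0,"jaw":0},{"dx":0,"dy":0,"dz":0,"wx":0,"wy":0,"wz":0,"jaw":0},{"dx":0,"dy":0,"dz":0,"wx":0,"wy":0,"wz":0,"jaw":0}]'
python3 - <<'E'
from meas import *
measure("w12")
E
python3 -m creep '[{"dx":0,"dy":0.002,"dz":0,"wx":0,"wy":0,"wz":0,"jaw":0},{"dx":0,"dy":0.002,"dz":0,"wx":0,"wy":0,"wz":0,"jaw":0},{"dx":0,"dy":0,"dz":-0.02,"wx":0,"wy":0,"wz":0,"jaw":0},{"dx":0,"dy":0,"dz":-0.03,"wx":0,"wy":0,"wz":0,"jaw":0},{"dx":0,"dy":0,"dz":-0.03,"wx":0,"wy":0,"wz":0,"jaw":0},{"dx":0,"dy":0,"dz":-0.03,"wx":0,"wy":0,"wz":0,"jaw":0},{"dx":0.02,"dy":0.02,"dz":-0.03,"wx":0,"wy":0,"wz":0,"jaw":0},{"dx":0,"dy":0,"dz":0,"wx":0,"wy":0,"wz":0,"jaw":0}]'
python3 - <<'E'
from meas import *
np.set_printoptions(precision=4,suppress=True)
o=measure("w13",True);print(local(o),o["joint_positions"])
cv2.imwrite("pics/w13f.png",cv2.imread("pics/w13.png")[::-1,::-1])
snap("side","s2");snap("top","t2")
for n,b in(("side",(310,135,400,275)),("top",(285,125,405,215))):
    p=cv2.imread(f"pics/{'s2' if n=='side' else 't2'}.png").astype(int);C=cloud(n,np.load(f"pics/{'s2' if n=='side' else 't2'}.npy"))
    x0,y0,x1,y1=b;q=C[y0:y1,x0:x1].reshape(-1,3);c=p[y0:y1,x0:x1].reshape(-1,3);L=(q-HUB)@A;rad=np.hypot(L[:,1],L[:,2])
    g=(c[:,1]>c[:,2]+20)&(c[:,1]>c[:,0]+10)&(rad<.13)&(abs(L[:,0])<.03)
    print(n,g.sum(),L[g].mean(0) if g.any() else '',tyre(q,c)[0])
E
```

```text
time_s: 13.0
position: [0.5737, -0.0664, 0.2682]
tool_rot: [0.41, 2.168, -0.207]
contact_force: [-0.8, -0.3, -0.1]
finger_gap: 0.0
grip_force: 0.1
spokes n 7262 mod72 35.899208515828484
   1833 35.3
   1538 104.5
   1282 253.6
   2609 325.6
time_s: 13.85
position: [0.4649, 0.004, 0.336]
tool_rot: [0.406, 2.164, -0.205]
contact_force: [-0.3, 0.1, 0.2]
finger_gap: -0.0002
grip_force: 0.0
fit (array([ 0.6109, -0.0561,  0.1934, -0.3777]), np.float64(0.00048675970321654556), np.int64(13536))
spokes n 2230 mod72 35.64698971176329
   611 34.9
   495 104.8
   469 253.6
   655 325.1
(array([-0.144 ,  0.0013,  0.131 ]), np.float64(359.4119073820619), np.float64(0.13104101404612653)) [-0.1412 -0.7678  2.4002 -0.3291  0.5997 -1.1593]
side 10 [-0.0033 -0.0033  0.0997] [ 0.6126 -0.0551  0.1952 -0.3785]
top 0  [ 0.6074 -0.0562  0.1952 -0.3757]
```

View pics/w13f.png

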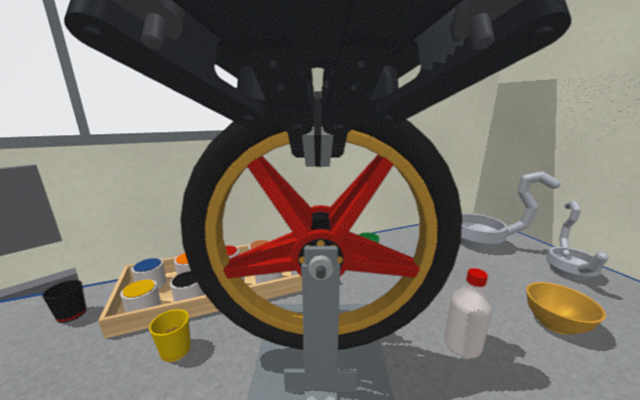

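The spokes look symmetric about vertical, but the valve is hidden behind the fingers at (317,150). I'll move the hand left and back to check it directly.

```bash
python3 -m creep '[{"dx":0,"dy":0.02,"dz":-0.03,"wx":0,"wy":0,"wz":0,"jaw":0},{"dx":0,"dy":0.03,"dz":-0.02,"wx":0,"wy":0,"wz":0,"jaw":0},{"dx":0,"dy":0.03,"dz":0,"wx":0,"wy":0,"wz":0,"jaw":0},{"dx":0,"dy":0.03,"dz":0,"wx":0,"wy":0,"wz":0,"jaw":0},{"dx":0,"dy":0,"dz":0,"wx":0,"wy":0,"wz":0,"jaw":0},{"dx":0,"dy":0,"dz":0,"wx":0,"wy":0,"wz":0,"jaw":0}]'
python3 - <<'E'
import meas
from meas import *
for h,y in((HUB,YAW),(np.array([.6109,-.0562,.1935]),-.3777)):
    meas.HUB=h;meas.YAW=y;meas.A=R.from_euler('z',y).as_matrix();measure("w14",True)
cv2.imwrite("pics/w14f.png",cv2.imread("pics/w14.png")[::-1,::-1])
E
```

```text
time_s: 14.6
position: [0.4689, 0.1186, 0.3624]
tool_rot: [0.409, 2.171, -0.209]
contact_force: [-1.3, 0.6, 0.1]
finger_gap: -0.0
grip_force: 0.0
fit (array([ 0.61076445, -0.05643992,  0.19359949, -0.37809419]), np.float64(0.000492162858584241), np.int64(12604))
valve n 113 deg 0.015199324210399344 r 0.09883479171484871
spokes n 1666 mod72 35.42864961201337
   456 34.4
   332 105.0
   416 254.1
   462 324.1
fit (array([ 0.61075868, -0.05641677,  0.19361273, -0.37801171]), np.float64(0.000492302857724225), np.int64(12619))
valve n 113 deg 359.44581554032976 r 0.10066069192130747
spokes n 1659 mod72 35.23995386969194
   455 33.0
   327 104.4
   413 255.1
   464 324.2
```

View pics/w14f.png

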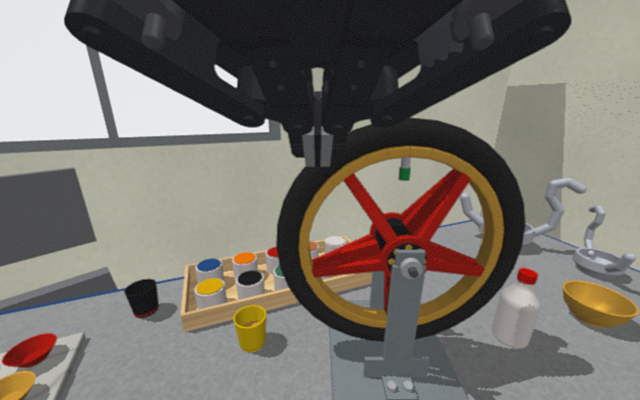

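The green valve at (404,172) stands straight above the hub at (402,245), within about 0.6° by measurement. The wheel is at rest, the hand is clear, and the pot and bottle look where they were, so I'm handing in.

```bash
python3 -c "
from rig import r
print(r.sign_off())"
```

```text
the job is handed in; nothing more can be done
None
```

The valve is straight up above the hub, measured within about 1°. The wheel is at rest with the hand clear, only the spokes were pushed, and the job was handed in at about 15 s.

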